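# Re-rack the sanding drums in reverse order

### The arm

A 7-joint arm with a two-finger parallel gripper is mounted at the origin on the work surface. World frame = base frame: x ahead of the robot, y to its left, z up, the work surface at z = 0. Lengths are in m, angles in degrees, forces in N, time in s.
With the tool pointing down it reaches from about 0.425 to 0.95 m from the base axis. Payload 4.7 kg.
Tool frame: the origin (TCP) lies at the very end of the fingers, on their centre line; the grasp point (between the pads) lies 19 mm behind it; z points along the fingers, y is the line along which they close (so a half turn about z gives the same grasp; the last joint's range is limited). The gripper opens to 87 mm and grips with 3 to 60 N. Pads are 19 mm wide; open, the fingers measure 117 mm over their backs; the gripper's body (75 mm by 190 mm) begins 51 mm behind the grasp point.
Start: joints at [68.073, 26.849, -2.785, 87.806, 1.381, 65.374, -4.715], TCP at [0.234, -0.633, 0.223] pointing down, gripper open.
Joint ranges: [-148.3, 148.3], [-19.14, 114.17], [-79.39, 73.82], [5.75, 140.21], [-59.74, 239.74], [12.07, 113.84], [-152.46, 152.46]. Speed limits (degrees/s): [147.25, 147.25, 180, 180, 180, 180, 180].

### API

Orientations are given as a 3x3 rotation matrix whose columns are the frame's x, y, z axes.
In Python, from workcell import * gives the robot as it stands. The module is installed in compiled form; this text tells all that it offers.
- The arm moves only by the tool carry_out, never from a script. Its arguments are lists of equal length, an entry for each row: "dp": the shift along the tool's x, y, z in units of 30 mm (1.0 is 30 mm), a list of three; "twist": the turn about the tool's z in units of 5 degrees (1.0 is 5 degrees); "gripper": the opening in per cent of the stroke, from 0 (shut) to 100 (fully open). In form: {"dp": [[dx, dy, dz], ...], "twist": [twist, ...], "gripper": [gripper, ...]}. A call has 1 to 8 rows; each row shifts and turns the commanded pose from where the row before left it, along the tool's axes as they then stand; what a row does not reach is not made up. A row lasts 1/12 s, in which the tool goes at most 41.7 mm and 7.16 degrees, less where a joint would pass 70% of its speed; a pose out of reach is approached as far as the arm can. A call is refused whole if a number of a shift passes 1 or a number of a turn 1, either way. A call with a gripper value outside its range is refused whole. The fingers move at their own pace and stop on an object; the grip force is fixed at half the most. Time passes only in rows, so rows that do not move let the fingers close. It gives the time, the measured TCP pose, the force, the opening and the grip force at its end, in the units of the state.
- read_state(): the state, without advancing time (a new reading comes with each control period).
- camera(name): name is "side" or "top" or "wrist"; returns a dict with "color" (400x640x3 uint8, red, green, blue), "range_z" (400x640 float32, m along the optical axis (not along the pixel's ray), 0 where there is no reading), "fovy" (degrees; the focal length in pixels is half the picture's height over the tangent of half this angle, whatever the lens; pixels are square), "cx", "cy" (the principal point, pixels), "view" (4x4, takes a point from world to camera coordinates); the wrist camera has in their place "T_tool_cam" (4x4, takes a point from camera to tool coordinates, whose origin is the TCP and whose axes are the flange's). Camera axes: x right, y down, z forward; pixel columns grow to the right and rows downward; lengths in m; the calibration is good to about 2 mm. A picture is of the moment at which its call begins: read the wrist's pose just before it.
- close_job(): hands the job in; it is judged then, once.
The state is a dict: "clock": time; "qpos": joint angles; "dq": joint speeds; "effort": joint torques, N m; "tcp_pos": TCP position; "orientation": TCP orientation; "force": force on the tool from outside, world axes, zero at the start; "moment": the same for the moment, N m; "width": opening from 0.0 (shut) to 1.0 (fully open); "finger_force": force on a finger pad.
Only numpy, scipy, OpenCV 4.12 (cv2) and the standard library are available. Lean on these libraries where they do the work, as an engineer would, in place of code of your own. Each camera call takes 0.05 s, during which the arm holds its last target. There are 200 camera calls.

### The job

Move the four sanding drums from the dark grey board into the pale four-bay rack, one to a bay and standing upright on the bay's floor, in the reverse left-to-right order: the drum that stood leftmost on the board ends in the rightmost bay, and so on along the row. Do not let any drum topple on the way.

Things in the scene. Friction and masses are not known exactly. Their poses are not given: they have to be found in the camera images.
- board: Dark grey painted flat wooden board, 76 x 312 x 12 mm, fixed, holding the row of drums at the start. Origin at the centre of its underside (on the table). Its x axis points away from the robot, its long y axis to the robot's left (within 0.1 rad). May be the nearer or the farther of the two rows.
- rack: Pale wooden rack, fixed, 80 x 306 x 25 mm high, with four equal open-topped square bays in a row. Origin at the centre of its underside; x away from the robot, long y axis to the robot's left (within 0.1 rad). Bay centres at x = 0 and y = +112.5, +37.5, -37.5, -112.5 mm; floor 6 mm above the origin; walls 6 mm thick, tops 25 mm above the origin; each bay is 68 mm (x) by 69 mm (y) inside. Empty at the start.
- drum_red_mid (a point): Loose sanding drum with a red sleeve and thin black rims: an upright cylinder 38 mm in diameter and 80 mm tall, with a steel nut 12 mm wide and 10 mm high on top; about 0.13 kg. The point is at the centre of the cylinder, 40 mm above its underside; z is its axis, up.
- drum_yellow_mid (a point): Loose sanding drum with a yellow sleeve and thin black rims: an upright cylinder 38 mm in diameter and 80 mm tall, with a steel nut 12 mm wide and 10 mm high on top; about 0.13 kg. The point is at the centre of the cylinder, 40 mm above its underside; z is its axis, up.
- drum_green_mid (a point): Loose sanding drum with a green sleeve and thin black rims: an upright cylinder 38 mm in diameter and 80 mm tall, with a steel nut 12 mm wide and 10 mm high on top; about 0.13 kg. The point is at the centre of the cylinder, 40 mm above its underside; z is its axis, up.
- drum_blue_mid (a point): Loose sanding drum with a blue sleeve and thin black rims: an upright cylinder 38 mm in diameter and 80 mm tall, with a steel nut 12 mm wide and 10 mm high on top; about 0.13 kg. The point is at the centre of the cylinder, 40 mm above its underside; z is its axis, up.
- pad_red: Flat red disc, 58 mm in diameter and 6 mm thick, fixed on the board (75 mm from its neighbours, within 8 mm): it marks where the red drum stands at the start. Not to be handled. Origin at the centre of its underside.
- pad_yellow: Flat yellow disc, 58 mm in diameter and 6 mm thick, fixed on the board (75 mm from its neighbours, within 8 mm): it marks where the yellow drum stands at the start. Not to be handled. Origin at the centre of its underside.
- pad_green: Flat green disc, 58 mm in diameter and 6 mm thick, fixed on the board (75 mm from its neighbours, within 8 mm): it marks where the green drum stands at the start. Not to be handled. Origin at the centre of its underside.
- pad_blue: Flat blue disc, 58 mm in diameter and 6 mm thick, fixed on the board (75 mm from its neighbours, within 8 mm): it marks where the blue drum stands at the start. Not to be handled. Origin at the centre of its underside.
Things that resemble listed ones, but are neither listed nor needed, are in the scene too. Of the things shaped like the part that bears drum_red_mid, the red one is meant.

How it is judged:
By the outcome, as a careful person would: the job done as asked, in the order asked, and still so for the second after the job is handed in, with the robot touching nothing.
It also fails if it takes over 112 s, if anything falls off the work surface, if the arm or the gripper's body presses on something with over 40 N, if the wrist force passes 120 N, or if a joint passes its speed limit or range.

## Working session

There is one attempt and no reset: what is moved stays moved. The work goes in short steps, Python scripts to look and compute and a tool call to move; the robot and the scene stay as the last step left them, time stands still between calls to the robot, and variables do not carry over. Pictures are saved under pics/ and viewed, at most 14 in all, crops included, and the job is handed in when it is done.

Besides the shell and the picture viewer there is one more tool, called after "Call:" by a JSON object that holds its "op" and its "data". carry_out: Moves the arm, as the interface text tells. Its arguments: {"type":"object","properties":{"dp":{"type":"array","items":{"type":"array","items":{"type":"number"}}},"twist":{"type":"array","items":{"type":"number"}},"gripper":{"type":"array","items":{"type":"number"}}},"required":["dp","twist","gripper"]}

```bash
mkdir -p pics; cat > h.py <<'E'
from workcell import *
import numpy as np, cv2
def K(c):
    f=200/np.tan(np.radians(c["fovy"])/2); return f,c["cx"],c["cy"]
def cloud(c):
    f,cx,cy=K(c); z=c["range_z"].astype(float); v,u=np.mgrid[0:400,0:640]
    P=np.stack([(u-cx)*z/f,(v-cy)*z/f,z],-1); T=np.linalg.inv(c["view"]); 
    return P@T[:3,:3].T+T[:3,3]
def save(c,n): cv2.imwrite("pics/"+n,c["color"][...,::-1])
E
python3 - <<'E'
from h import *
import pickle
s=read_state(); print({k:np.round(s[k],3) for k in s})
for n in("top","side"):
    c=camera(n); save(c,n+"1.png"); pickle.dump(c,open(n+".pkl","wb")); print(n,K(c),np.round(np.linalg.inv(c["view"]),3).tolist())
E
```

```text
{'clock': np.float64(0.0), 'qpos': array([68.072, 26.898, -2.782, 87.874,  1.381, 65.374, -4.716]), 'dq': array([ 0.021, -0.019,  0.12 , -0.016,  0.033, -0.02 ,  0.047]), 'effort': array([-1.0000e-03, -5.0797e+01, -8.1000e-02, -2.3616e+01, -6.1000e-02,
        3.8000e-02,  0.0000e+00]), 'tcp_pos': array([ 0.234, -0.633,  0.221]), 'orientation': array([[ 0.938,  0.346, -0.001],
       [ 0.346, -0.938,  0.002],
       [-0.   , -0.002, -1.   ]]), 'force': array([ 0.191, -0.321,  0.216]), 'moment': array([-0.056, -0.007, -0.02 ]), 'finger_force': np.float64(0.0), 'width': np.float64(0.999)}
top (np.float64(495.6471115251279), 321.9260472145559, 203.3563337668223) [[0.006, -0.983, 0.181, 0.4], [-1.0, -0.005, 0.005, -0.016], [-0.004, -0.181, -0.983, 0.812], [0.0, 0.0, 0.0, 1.0]]
side (np.float64(423.54039269510366), 325.5425592215931, 196.53907106106485) [[0.767, -0.395, 0.506, 0.179], [-0.642, -0.48, 0.598, -0.384], [0.007, -0.783, -0.622, 0.465], [0.0, 0.0, 0.0, 1.0]]
```

View pics/top1.png

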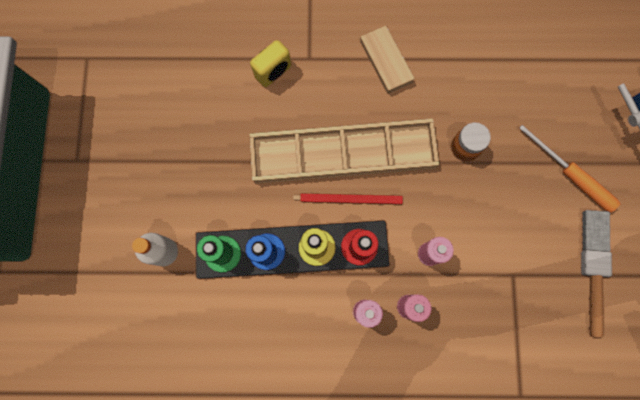

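View pics/side1.png

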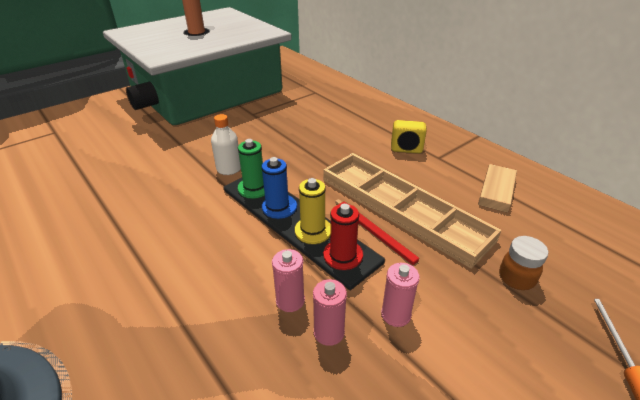

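The top view shows the board nearer the robot. The drum nuts are at about green (209,249), blue (259,249), yellow (315,241) and red (366,243), and the rack corners at about (250,132), (436,121), (438,168) and (254,182). The pink cylinders at (439,250), (417,308) and (369,314) are distractors. The side view agrees: from the left, the order is green, blue, yellow, red.

```bash
cat > m.py <<'E'
from h import *
import pickle
top=pickle.load(open("top.pkl","rb")); side=pickle.load(open("side.pkl","rb"))
def ray(c,u,v):
    f,cx,cy=K(c);T=np.linalg.inv(c["view"]);d=T[:3,:3]@[(u-cx)/f,(v-cy)/f,1];return T[:3,3],d/np.linalg.norm(d)
def tri(a,b):
    A=np.zeros((3,3));q=np.zeros(3);L=[]
    for o,d in(ray(top,*a),ray(side,*b)):
        M=np.eye(3)-np.outer(d,d);A+=M;q+=M@o;L.append((o,d,M))
    p=np.linalg.solve(A,q);return p,max(np.linalg.norm(M@(p-o)) for o,d,M in L)
pt,ps=cloud(top),cloud(side)
N=dict(green=((209,249),(249,142)),blue=((259,249),(274,161)),yellow=((315,241),(312,183)),red=((366,243),(345,209)))
for n,(a,b) in N.items():
    p,e=tri(a,b)
    print(n,"tri",p.round(4),"err",round(e,4),"topdepth",pt[a[1],a[0]].round(4),"side",ps[b[1],b[0]].round(4))
    for nm,P in(("t",pt),("s",ps)):
        m=(np.hypot(P[...,0]-p[0],P[...,1]-p[1])<.027)&(P[...,2]>.045)&(P[...,2]<.086)
        Q=P[m];
        # circle fit r=19 to side wall
        from scipy.optimize import least_squares
        r=least_squares(lambda x:np.hypot(Q[:,0]-x[0],Q[:,1]-x[1])-.019,p[:2],loss="soft_l1",f_scale=.001)
        m2=(np.hypot(P[...,0]-p[0],P[...,1]-p[1])<.017)&(P[...,2]>.088)
        print("  ",nm,len(Q),"axis",r.x.round(4),"rms",np.sqrt(np.mean(r.fun**2)).round(4),"z pct",np.percentile(P[m2][:,2],[20,50,80,98]).round(4))
# rack corners (top rim outer)
for a,b in(((250,132),(356,155)),((436,121),(497,233)),((438,168),(482,258)),((254,182),(323,170))):
    p,e=tri(a,b);print("rack corner",p.round(4),round(e,4))
for nm,P in(("t",pt),("s",ps)):
    m=(P[...,2]>.017)&(P[...,2]<.035)&(P[...,0]>.43)&(P[...,0]<.62)&(P[...,1]>-.25)&(P[...,1]<.17)
    _,l,st,cen=cv2.connectedComponentsWithStats(m.astype(np.uint8))
    for i in range(1,len(st)):
        if st[i,4]>150:
            Q=P[l==i];r=cv2.minAreaRect((Q[:,:2]*1000).astype(np.float32));print(nm,st[i].tolist(),r,np.median(Q[:,2]).round(4))
E
python3 m.py; python3 - <<'E'
import cv2,numpy as np
a=cv2.imread('pics/top1.png')[110:290,185:450];b=cv2.imread('pics/side1.png')[120:290,210:510]
cv2.imwrite('pics/tc.png',cv2.resize(a,None,fx=3,fy=3,interpolation=3));cv2.imwrite('pics/sc.png',cv2.resize(b,None,fx=2.6,fy=2.6,interpolation=3))
E
```

```text
green tri [0.4643 0.1472 0.1083] err 0.0012 topdepth [0.4633 0.148  0.1074] side [0.4645 0.1451 0.1093]
   t 140 axis [0.4655 0.1502] rms 0.0002 z pct [0.0976 0.0992 0.101  0.1096]
   s 444 axis [0.4668 0.1509] rms 0.0008 z pct [0.0944 0.0991 0.1014 0.1094]
blue tri [0.4645 0.0762 0.108 ] err 0.0009 topdepth [0.4635 0.0764 0.11  ] side [0.4652 0.0756 0.1081]
   t 79 axis [0.4657 0.0797] rms 0.0002 z pct [0.0978 0.0991 0.1013 0.11  ]
   s 497 axis [0.4671 0.0804] rms 0.0008 z pct [0.0945 0.0991 0.1013 0.1096]
yellow tri [ 0.4759 -0.0029  0.1066] err 0.0002 topdepth [ 0.4754 -0.0029  0.109 ] side [ 0.4737 -0.0062  0.1096]
   t 43 axis [ 0.4768 -0.0005] rms 0.0001 z pct [0.098  0.0993 0.1014 0.11  ]
   s 528 axis [4.78e-01 4.00e-04] rms 0.0007 z pct [0.0953 0.0993 0.1013 0.1098]
red tri [ 0.4734 -0.0757  0.1071] err 0.0002 topdepth [ 0.473  -0.0754  0.1091] side [ 0.4721 -0.0773  0.1088]
   t 52 axis [ 0.4746 -0.0736] rms 0.0002 z pct [0.0981 0.0995 0.1012 0.1102]
   s 586 axis [ 0.4758 -0.0725] rms 0.0006 z pct [0.0963 0.0993 0.1013 0.1096]
rack corner [0.669  0.108  0.0189] 0.0021
rac
[... 902 characters left out ...]
10546875), 0.04219410941004753) 0.0244
s [238, 181, 27, 17, 315] ((453.0497131347656, 141.8494873046875), (31.17104721069336, 53.01493835449219), 31.84815788269043) 0.0199
s [262, 195, 35, 22, 450] ((467.6844482421875, 73.15771484375), (48.368316650390625, 56.48332977294922), 71.23055267333984) 0.0197
s [295, 220, 36, 23, 542] ((473.0469055175781, -7.611179351806641), (46.937896728515625, 55.55998229980469), 57.89311981201172) 0.0196
s [323, 243, 40, 26, 549] ((473.60400390625, -74.73223114013672), (49.509864807128906, 56.71275329589844), 46.70828628540039) 0.0197
s [383, 299, 30, 21, 262] ((458.4169921875, -190.47866821289062), (17.98656463623047, 37.60859298706055), 25.566162109375) 0.0259
```

View pics/tc.png

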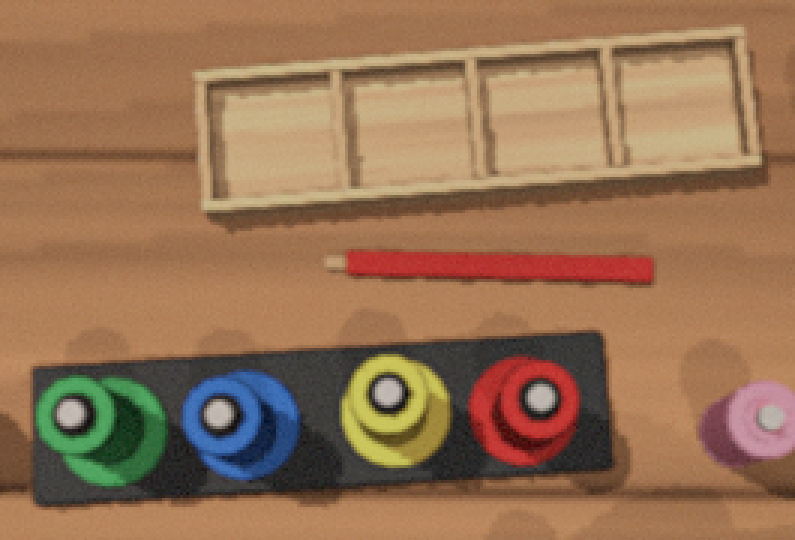

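View pics/sc.png

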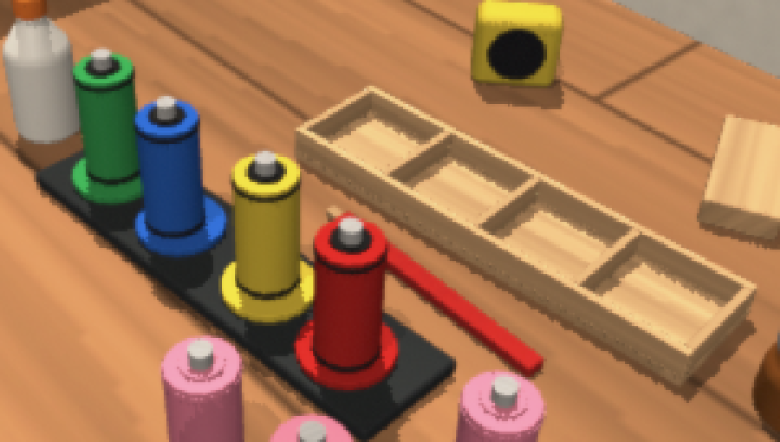

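The crops confirm the first readings. The nuts are clear at top-image green (209,248), blue (258,248), yellow (314,241) and red (366,242). The rack is empty and its outer rim corners are at about (250,134), (432,120), (438,164) and (254,180). I cut the rack's height mask off too early in x, so I'll redo that fit and refine the drum centres.

```bash
cat > m2.py <<'E'
from m import *
print("----")
for nm,P in(("t",pt),("s",ps)):
    R=(P[...,0]>.56)&(P[...,0]<.72)&(P[...,1]>-.225)&(P[...,1]<.13)
    m=R&(P[...,2]>.0225)&(P[...,2]<.031)
    Q=P[m];r=cv2.minAreaRect((Q[:,:2]*1000).astype(np.float32));print(nm,m.sum(),r,np.median(Q[:,2]).round(4))
    c=np.array([(.62+.0),-.048]);F=R&(P[...,2]>.002)&(P[...,2]<.012);print("  floor z",np.median(P[F&(abs(P[...,0]-.625)<.02)][:,2]).round(4))
    for n,(a,b) in N.items():
        p,_=tri(a,b);d=np.hypot(P[...,0]-p[0],P[...,1]-p[1])
        o=[]
        for lo,hi,rr in((.095,.103,.03),(.106,.115,.03)):
            k=(d<rr)&(P[...,2]>lo)&(P[...,2]<hi);(x,y),ra=cv2.minEnclosingCircle((P[k][:,:2]*1000).astype(np.float32));o.append((round(x,1),round(y,1),round(ra,1),int(k.sum())))
        print("  ",n,o)
E
python3 m2.py | sed -n '/----/,$p'
```

```text
----
t 2163 ((636.60888671875, -45.86553955078125), (81.44882202148438, 306.44598388671875), 5.178354263305664) 0.0255
  floor z 0.0067
   green [(465.4, 149.5, 19.4, 491), (465.5, 149.7, 6.1, 57)]
   blue [(465.5, 79.3, 19.4, 490), (465.6, 79.6, 6.0, 60)]
   yellow [(476.6, -0.5, 19.3, 485), (476.6, -0.6, 5.9, 55)]
   red [(474.3, -73.4, 19.4, 494), (474.3, -73.5, 6.0, 57)]
s 1925 ((637.5835571289062, -45.28814697265625), (82.44037628173828, 307.2841491699219), 5.230189800262451) 0.0258
  floor z 0.0073
   green [(466.5, 149.6, 19.8, 226), (466.3, 149.9, 6.6, 35)]
   blue [(465.9, 78.7, 19.9, 275), (467.1, 79.5, 7.1, 45)]
   yellow [(477.2, -0.3, 19.8, 323), (477.1, -0.3, 6.9, 48)]
   red [(475.0, -73.5, 19.7, 403), (475.3, -73.4, 6.4, 54)]
```

Call:
{"op": "carry_out", "data": {"dp": [[0, 0, -0.5], [0, 0, 0], [0, 0, 0], [0, 0, 0], [0, 0, 0], [0, 0, 0], [0, 0, 0], [0, 0, 0]], "twist": [-1, -1, -1, -1, -1, -1, -1, -1], "gripper": [100, 100, 100, 100, 100, 100, 100, 100]}}

```text
clock: 0.77
tcp_pos: [0.2337, -0.6329, 0.2369]
orientation: [[0.492, 0.871, -0.0], [0.871, -0.492, 0.001], [0.001, -0.001, -1.0]]
force: [-0.4, -0.6, 0.3]
width: 1.002
finger_force: 0.0
```

Call:
{"op": "carry_out", "data": {"dp": [[0, 0, 0], [0, 0, 0], [0, 0, 0], [0, 0, 0], [0, 0, 0], [0, 0, 0], [0, 0, 0], [0, 0, 0]], "twist": [-1, -1, -1, -1, -1, -1, -0.94, 0], "gripper": [100, 100, 100, 100, 100, 100, 100, 100]}}

```text
clock: 1.43
tcp_pos: [0.2336, -0.6329, 0.2369]
orientation: [[-0.088, 0.996, -0.0], [0.996, 0.088, 0.001], [0.001, -0.0, -1.0]]
force: [-0.3, 0.2, 0.2]
width: 1.004
finger_force: 0.0
```

```bash
cat > go.py <<'E'
from h import *
import sys
T=dict(green=(.466,.1496),blue=(.466,.0793),yellow=(.477,-.0005),red=(.4747,-.0734),
 b_red=(.6268,.0664),b_yellow=(.6336,-.0083),b_blue=(.6404,-.0829),b_green=(.6472,-.1576))
s=read_state();p=s["tcp_pos"];R=s["orientation"]
print(s["clock"].round(2),p.round(4),"yaw y",np.degrees(np.arctan2(R[1,1],R[0,1])).round(2),"tilt",np.degrees(np.arccos(-R[2,2])).round(2))
for a in sys.argv[1:]:
    n,z=a.split(":");t=np.array([*T[n],float(z)]);print(a,"dp units",(R.T@(t-p)/.03).round(2))
    p=t
E
python3 go.py green:.165 green:.056 green:.165 b_green:.165 b_green:.046 b_green:.165 blue:.165 b_blue:.165 yellow:.165 b_yellow:.165 red:.165 b_red:.165
```

```text
Traceback (most recent call last):
  File "go.py", line 6, in <module>
    print(s["clock"].round(2),p.round(4),"yaw y",np.degrees(np.arctan2(R[1,1],R[0,1])).round(2),"tilt",np.degrees(np.arccos(-R[2,2])).round(2))
          ^^^^^^^^^^^^^^^^
AttributeError: 'float' object has no attribute 'round'
```

```bash
sed -i 's/s\["clock"\].round(2)/round(s["clock"],2)/' go.py; python3 go.py green:.165 green:.056 green:.165 b_green:.165 b_green:.046 b_green:.165 blue:.165 b_blue:.165 yellow:.165 b_yellow:.165 red:.165 b_red:.165
```

```text
1.43 [ 0.2336 -0.6329  0.2369] yaw y 5.04 tilt 0.07
green:.165 dp units [25.3  10.01  2.43]
green:.056 dp units [-0.    0.    3.63]
green:.165 dp units [ 0.   -0.   -3.63]
b_green:.165 dp units [-1.073e+01  5.120e+00 -1.000e-02]
b_green:.046 dp units [-0.    0.    3.97]
b_green:.165 dp units [ 0.   -0.   -3.97]
blue:.165 dp units [ 8.4  -5.32  0.01]
b_blue:.165 dp units [-5.9   5.32 -0.01]
yellow:.165 dp units [ 3.21 -5.18  0.  ]
b_yellow:.165 dp units [-0.72  5.18 -0.  ]
red:.165 dp units [-1.7  -5.47 -0.  ]
b_red:.165 dp units [4.2  5.46 0.  ]
```

Call:
{"op": "carry_out", "data": {"dp": [[0.4, 0.5, 0], [0.8, 0.9, 0], [0.8, 0.9, 0], [0.8, 0.9, 0], [0.8, 0.9, 0], [0.8, 0.9, 0], [0.8, 0.9, 0], [0.8, 0.9, 0]], "twist": [0, 0, 0, 0, 0, 0, 0, 0], "gripper": [100, 100, 100, 100, 100, 100, 100, 100]}}

```text
clock: 2.1
tcp_pos: [0.4223, -0.4347, 0.2374]
orientation: [[-0.084, 0.996, -0.0], [0.996, 0.084, 0.0], [0.0, -0.0, -1.0]]
force: [-0.3, -0.3, -0.4]
width: 1.003
finger_force: 0.0
```

Call:
{"op": "carry_out", "data": {"dp": [[1, 0.4, 0], [1, 0.4, 0], [1, 0.4, 0], [1, 0.4, 0], [1, 0.4, 0], [1, 0.4, 0], [1, 0.4, 0], [1, 0.3, 0]], "twist": [0, 0, 0, 0, 0, 0, 0, 0], "gripper": [100, 100, 100, 100, 100, 100, 100, 100]}}

```text
clock: 2.77
tcp_pos: [0.4938, -0.1873, 0.2375]
orientation: [[-0.085, 0.996, 0.0], [0.996, 0.085, 0.0], [0.0, 0.0, -1.0]]
force: [-0.5, 0.2, 0.9]
width: 1.002
finger_force: 0.0
```

```bash
python3 go.py green:.165
```

```text
2.77 [ 0.4938 -0.1873  0.2375] yaw y 4.85 tilt 0.02
green:.165 dp units [11.27  0.03  2.42]
```

Call:
{"op": "carry_out", "data": {"dp": [[1, 0, 0], [1, 0, 0], [1, 0, 0], [1, 0, 0], [1, 0, 0], [1, 0, 0], [1, 0, 0], [1, 0, 0]], "twist": [0, 0, 0, 0, 0, 0, 0, 0], "gripper": [100, 100, 100, 100, 100, 100, 100, 100]}}

```text
clock: 3.43
tcp_pos: [0.4721, 0.0514, 0.2375]
orientation: [[-0.084, 0.996, 0.0], [0.996, 0.084, -0.0], [-0.0, 0.0, -1.0]]
force: [-0.4, 0.4, 0.9]
width: 0.999
finger_force: 0.0
```

Call:
{"op": "carry_out", "data": {"dp": [[1, 0, 0], [1, 0, 0], [0.9, 0, 0], [0.4, 0, 0.6], [0, 0, 0.9], [0, 0, 0.9], [0, 0, 0], [0, 0, 0]], "twist": [0, 0, 0, 0, 0, 0, 0, 0], "gripper": [100, 100, 100, 100, 100, 100, 100, 100]}}

```text
clock: 4.1
tcp_pos: [0.4631, 0.1484, 0.1648]
orientation: [[-0.086, 0.996, -0.003], [0.996, 0.086, -0.001], [-0.0, -0.003, -1.0]]
force: [0.2, 0.1, -0.2]
width: 1.002
finger_force: 0.0
```

```bash
cat > w.py <<'E'
from h import *
import sys
s=read_state();c=camera("wrist");save(c,sys.argv[1])
T=np.eye(4);T[:3,:3]=s["orientation"];T[:3,3]=s["tcp_pos"]
W=T@c["T_tool_cam"];c["view"]=np.linalg.inv(W);P=cloud(c)
hsv=cv2.cvtColor(c["color"],cv2.COLOR_RGB2HSV)
for lo,hi in((.092,.104),(.105,.115)):
    m=((P[...,2]>lo)&(P[...,2]<hi)&(c["range_z"]>0)).astype(np.uint8);_,l,st,_=cv2.connectedComponentsWithStats(m)
    for i in range(1,len(st)):
        if st[i,4]>80: (x,y),r=cv2.minEnclosingCircle((P[l==i][:,:2]*1000).astype(np.float32));print(lo,st[i].tolist(),round(x,1),round(y,1),"r",round(r,1),"z",np.median(P[l==i][:,2]).round(4))
E
python3 go.py green:.056; python3 w.py w1.png
```

```text
4.1 [0.4631 0.1484 0.1648] yaw y 4.91 tilt 0.18
green:.056 dp units [0.03 0.11 3.63]
0.092 [296, 184, 55, 53, 2033] 464.3 150.4 r 19.6 z 0.0979
0.092 [299, 274, 32, 6, 121] 463.1 95.1 r 11.7 z 0.0949
0.092 [295, 312, 40, 10, 249] 465.3 69.6 r 14.9 z 0.0977
0.105 [323, 40, 39, 43, 1252] 467.2 247.6 r 11.4 z 0.1098
0.105 [314, 208, 18, 18, 254] 464.6 150.6 r 6.2 z 0.1078
```

View pics/w1.png

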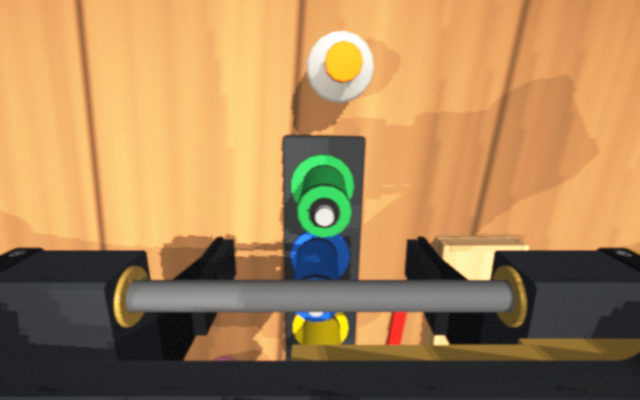

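The wrist picture shows the green drum's nut at (324,215), centred between the fingers, at world (0.465, 0.150). That agrees with the overhead views to within 2 mm. Nut top is 0.108 m, as it should be, so I'll descend and grip.

Call:
{"op": "carry_out", "data": {"dp": [[0.05, 0.08, 0.6], [0, 0, 0.8], [0, 0, 0.8], [0, 0, 0.8], [0, 0, 0.6], [0, 0, 0], [0, 0, 0], [0, 0, 0]], "twist": [0, 0, 0, 0, 0, 0, 0, 0], "gripper": [100, 100, 100, 100, 100, 100, 70, 60]}}

```text
clock: 4.82
tcp_pos: [0.468, 0.151, 0.0595]
orientation: [[-0.086, 0.996, 0.004], [0.996, 0.086, 0.001], [0.001, 0.004, -1.0]]
force: [-0.8, 0.3, 1.4]
width: 0.921
finger_force: 0.0
```

Call:
{"op": "carry_out", "data": {"dp": [[0, 0, 0], [0, 0, 0], [0, 0, 0], [0, 0, 0], [0, 0, 0], [0, 0, 0], [0, 0, 0], [0, 0, 0]], "twist": [0, 0, 0, 0, 0, 0, 0, 0], "gripper": [55, 50, 45, 40, 35, 30, 30, 30]}}

```text
clock: 5.48
tcp_pos: [0.4662, 0.1503, 0.0576]
orientation: [[-0.087, 0.996, -0.0], [0.996, 0.087, -0.0], [-0.0, -0.0, -1.0]]
force: [-0.4, 0.8, 2.2]
width: 0.429
finger_force: 30.0
```

Call:
{"op": "carry_out", "data": {"dp": [[0, 0, 0], [0, 0, -0.3], [0, 0, -0.6], [0, 0, -0.7], [0, 0, -0.7], [0, 0, -0.7], [0, 0, -0.5], [0, 0, -0.2]], "twist": [0, 0, 0, 0, 0, 0, 0, 0], "gripper": [30, 30, 30, 30, 30, 30, 30, 30]}}

```text
clock: 6.15
tcp_pos: [0.4674, 0.151, 0.1711]
orientation: [[-0.087, 0.996, 0.004], [0.996, 0.087, 0.001], [0.001, 0.004, -1.0]]
force: [-0.0, 0.7, -0.3]
width: 0.431
finger_force: 30.0
```

Call:
{"op": "carry_out", "data": {"dp": [[-0.3, 0.2, 0], [-0.6, 0.3, 0], [-0.8, 0.4, 0], [-0.9, 0.5, 0], [-0.9, 0.5, 0], [-0.9, 0.5, 0], [-0.9, 0.4, 0], [-0.9, 0.4, 0]], "twist": [0, 0, 0, 0, 0, 0, 0, 0], "gripper": [30, 30, 30, 30, 30, 30, 30, 30]}}

```text
clock: 6.82
tcp_pos: [0.5781, -0.0292, 0.1668]
orientation: [[-0.086, 0.996, -0.003], [0.996, 0.086, -0.0], [-0.0, -0.003, -1.0]]
force: [1.0, 0.4, -1.6]
width: 0.424
finger_force: 30.0
```

Call:
{"op": "carry_out", "data": {"dp": [[-0.9, 0.4, 0], [-0.9, 0.4, 0], [-0.9, 0.4, 0], [-0.8, 0.4, 0], [-0.6, 0.2, 0], [-0.4, 0.1, 0], [0, 0, 0], [0, 0, 0]], "twist": [0, 0, 0, 0, 0, 0, 0, 0], "gripper": [30, 30, 30, 30, 30, 30, 30, 30]}}

```text
clock: 7.48
tcp_pos: [0.6456, -0.1562, 0.1672]
orientation: [[-0.086, 0.996, -0.002], [0.996, 0.086, 0.001], [0.001, -0.002, -1.0]]
force: [-0.3, 1.5, -1.8]
width: 0.429
finger_force: 30.0
```

```bash
python3 go.py b_green:.047;python3 -c "
from h import *
print(read_state()['width'],read_state()['finger_force'])
c=camera('top');save(c,'top2.png')"
```

```text
7.48 [ 0.6456 -0.1562  0.1672] yaw y 4.93 tilt 0.15
b_green:.047 dp units [-0.05  0.06  4.01]
0.42868878070677496 29.992367732338607
```

View pics/top2.png

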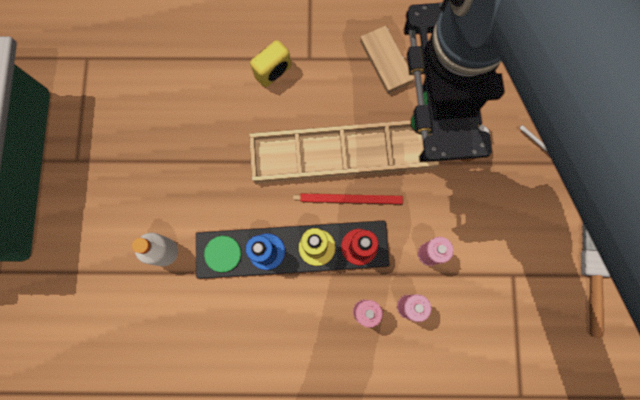

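The top view shows the green pad bare at (222,254) and the green drum held over the rightmost bay, at about (418,120). The other three drums haven't moved. The gripper body hides the jar at (472,140), so I'll check the jar's height before descending.

```bash
python3 - <<'E'
from h import *
import pickle
P=cloud(pickle.load(open("top.pkl","rb")))
m=(P[...,0]>.58)&(P[...,0]<.72)&(P[...,1]<-.2)&(P[...,1]>-.29)&(P[...,2]>.03)
Q=P[m];print(Q.min(0),Q.max(0))
E
```

```text
[ 0.62236046 -0.27596585  0.03002814] [ 0.67037741 -0.2275654   0.06446058]
```

Call:
{"op": "carry_out", "data": {"dp": [[-0.05, 0.05, 0.3], [0, 0, 0.4], [0, 0, 0.4], [0, 0, 0.4], [0, 0, 0], [0, 0, 0], [0, 0, 0], [0, 0, 0]], "twist": [0, 0, 0, 0, 0, 0, 0, 0], "gripper": [30, 30, 30, 30, 30, 30, 30, 30]}}

```text
clock: 8.2
tcp_pos: [0.6487, -0.1575, 0.1242]
orientation: [[-0.087, 0.996, 0.001], [0.996, 0.087, -0.0], [-0.0, 0.001, -1.0]]
force: [-0.3, 0.1, -1.8]
width: 0.428
finger_force: 30.0
```

Call:
{"op": "carry_out", "data": {"dp": [[0, -0.02, 0.4], [0, 0, 0.5], [0, 0, 0.5], [0, 0, 0.5], [0, 0, 0.4], [0, 0, 0.2], [0, 0, 0], [0, 0, 0]], "twist": [0, 0, 0, 0, 0, 0, 0, 0], "gripper": [30, 30, 30, 30, 30, 30, 30, 30]}}

```text
clock: 8.87
tcp_pos: [0.6478, -0.1574, 0.0484]
orientation: [[-0.087, 0.996, 0.0], [0.996, 0.087, 0.0], [0.0, 0.0, -1.0]]
force: [-0.7, -0.4, -1.8]
width: 0.432
finger_force: 30.0
```

```bash
python3 go.py b_green:.046
```

```text
8.87 [ 0.6478 -0.1574  0.0484] yaw y 4.98 tilt 0.02
b_green:.046 dp units [-0.01 -0.02  0.08]
```

Call:
{"op": "carry_out", "data": {"dp": [[0, 0, 0.05], [0, 0, 0.03], [0, 0, 0], [0, 0, 0]], "twist": [0, 0, 0, 0], "gripper": [30, 30, 30, 30]}}

```text
clock: 9.2
tcp_pos: [0.6478, -0.1576, 0.0465]
orientation: [[-0.087, 0.996, 0.001], [0.996, 0.087, -0.0], [-0.0, 0.001, -1.0]]
force: [0.1, -0.5, -1.7]
width: 0.429
finger_force: 30.0
```

Call:
{"op": "carry_out", "data": {"dp": [[0, 0, 0.03], [0, 0, 0.02], [0, 0, 0]], "twist": [0, 0, 0], "gripper": [30, 30, 30]}}

```text
clock: 9.45
tcp_pos: [0.6479, -0.1576, 0.0455]
orientation: [[-0.087, 0.996, 0.001], [0.996, 0.087, -0.0], [-0.001, 0.001, -1.0]]
force: [-2.0, -0.5, 4.5]
width: 0.43
finger_force: 30.0
```

Call:
{"op": "carry_out", "data": {"dp": [[0, 0, 0], [0, 0, 0], [0, 0, 0], [0, 0, 0], [0, 0, 0], [0, 0, 0], [0, 0, 0], [0, 0, 0]], "twist": [0, 0, 0, 0, 0, 0, 0, 0], "gripper": [46, 50, 55, 65, 75, 85, 95, 100]}}

```text
clock: 10.12
tcp_pos: [0.6475, -0.1576, 0.0446]
orientation: [[-0.087, 0.996, -0.0], [0.996, 0.087, -0.0], [-0.0, -0.0, -1.0]]
force: [-0.2, 0.1, -0.7]
width: 0.843
finger_force: 0.0
```

Call:
{"op": "carry_out", "data": {"dp": [[0, 0, 0], [0, 0, -0.4], [0, 0, -0.7], [0, 0, -0.8], [0, 0, -0.8], [0, 0, -0.8], [0, 0, -0.5], [0, 0, 0]], "twist": [0, 0, 0, 0, 0, 0, 0, 0], "gripper": [100, 100, 100, 100, 100, 100, 100, 100]}}

```text
clock: 10.78
tcp_pos: [0.6501, -0.1574, 0.17]
orientation: [[-0.087, 0.996, 0.008], [0.996, 0.087, -0.002], [-0.002, 0.008, -1.0]]
force: [0.3, 0.3, 0.5]
width: 1.0
finger_force: 0.0
```

```bash
python3 go.py blue:.165; python3 w.py w2.png
```

```text
10.78 [ 0.6501 -0.1574  0.17  ] yaw y 4.97 tilt 0.48
blue:.165 dp units [ 8.39 -5.43  0.1 ]
0.092 [20, 29, 68, 66, 2951] 474.2 -73.0 r 19.8 z 0.0979
0.092 [307, 202, 17, 18, 230] 647.1 -157.4 r 6.1 z 0.0958
0.105 [28, 50, 25, 22, 415] 474.0 -72.9 r 6.9 z 0.1077
```

Green is standing in the rightmost bay: its nut top is at 0.096 m, as expected, and at the bay centre. Next is blue.

Call:
{"op": "carry_out", "data": {"dp": [[0.4, -0.2, 0], [0.8, -0.5, 0], [0.9, -0.6, 0], [0.9, -0.6, 0], [0.9, -0.6, 0], [0.9, -0.6, 0], [0.9, -0.6, 0], [0.9, -0.6, 0]], "twist": [0, 0, 0, 0, 0, 0, 0, 0], "gripper": [100, 100, 100, 100, 100, 100, 100, 100]}}

```text
clock: 11.5
tcp_pos: [0.4987, 0.03, 0.1633]
orientation: [[-0.087, 0.996, -0.003], [0.996, 0.087, -0.0], [0.0, -0.003, -1.0]]
force: [0.3, 0.6, 0.1]
width: 0.997
finger_force: 0.0
```

Call:
{"op": "carry_out", "data": {"dp": [[0.9, -0.6, 0], [0.6, -0.3, 0], [0.3, -0.15, 0], [0, 0, 0], [0, 0, 0], [0, 0, 0]], "twist": [0, 0, 0, 0, 0, 0], "gripper": [100, 100, 100, 100, 100, 100]}}

```text
clock: 12.0
tcp_pos: [0.4664, 0.0782, 0.1642]
orientation: [[-0.085, 0.996, -0.0], [0.996, 0.085, -0.0], [-0.0, -0.0, -1.0]]
force: [0.6, 0.2, 0.9]
width: 1.001
finger_force: 0.0
```

```bash
python3 go.py blue:.057; python3 w.py w3.png
```

```text
12.0 [0.4664 0.0782 0.1642] yaw y 4.85 tilt 0.03
blue:.057 dp units [ 0.04 -0.01  3.57]
0.092 [291, 184, 55, 54, 2038] 464.5 80.0 r 19.6 z 0.098
0.092 [299, 312, 50, 23, 637] 475.7 -2.4 r 18.9 z 0.0981
0.105 [309, 207, 18, 19, 259] 464.5 79.9 r 6.3 z 0.1078
0.105 [316, 312, 17, 17, 221] 475.6 0.3 r 6.3 z 0.1077
```

Call:
{"op": "carry_out", "data": {"dp": [[0.05, -0.03, 0.55], [0, 0, 0.8], [0, 0, 0.8], [0, 0, 0.8], [0, 0, 0.6], [0, 0, 0], [0, 0, 0], [0, 0, 0]], "twist": [0, 0, 0, 0, 0, 0, 0, 0], "gripper": [100, 100, 100, 100, 100, 100, 70, 60]}}

```text
clock: 12.72
tcp_pos: [0.4659, 0.0808, 0.0589]
orientation: [[-0.086, 0.996, 0.001], [0.996, 0.086, 0.0], [0.0, 0.001, -1.0]]
force: [0.1, 0.4, 0.7]
width: 0.918
finger_force: 0.0
```

Call:
{"op": "carry_out", "data": {"dp": [[0, 0, 0], [0, 0, 0], [0, 0, 0], [0, 0, 0], [0, 0, 0], [0, 0, 0], [0, 0, 0], [0, 0, 0]], "twist": [0, 0, 0, 0, 0, 0, 0, 0], "gripper": [55, 50, 45, 40, 35, 30, 30, 30]}}

```text
clock: 13.38
tcp_pos: [0.4649, 0.081, 0.0583]
orientation: [[-0.087, 0.996, 0.0], [0.996, 0.087, -0.0], [-0.0, 0.0, -1.0]]
force: [0.6, 0.4, 1.4]
width: 0.426
finger_force: 30.0
```

Call:
{"op": "carry_out", "data": {"dp": [[0, 0, 0], [0, 0, -0.3], [0, 0, -0.6], [0, 0, -0.7], [0, 0, -0.7], [0, 0, -0.7], [0, 0, -0.5], [0, 0, -0.2]], "twist": [0, 0, 0, 0, 0, 0, 0, 0], "gripper": [30, 30, 30, 30, 30, 30, 30, 30]}}

```text
clock: 14.05
tcp_pos: [0.4657, 0.0815, 0.1715]
orientation: [[-0.087, 0.996, 0.004], [0.996, 0.087, 0.0], [-0.0, 0.004, -1.0]]
force: [-0.2, 0.2, -2.0]
width: 0.43
finger_force: 30.0
```

Call:
{"op": "carry_out", "data": {"dp": [[-0.3, 0.2, 0], [-0.5, 0.4, 0], [-0.7, 0.6, 0], [-0.7, 0.6, 0], [-0.7, 0.7, 0], [-0.7, 0.7, 0], [-0.7, 0.7, 0], [-0.7, 0.6, 0]], "twist": [0, 0, 0, 0, 0, 0, 0, 0], "gripper": [30, 30, 30, 30, 30, 30, 30, 30]}}

```text
clock: 14.72
tcp_pos: [0.6129, -0.059, 0.1671]
orientation: [[-0.086, 0.996, -0.003], [0.996, 0.086, -0.0], [0.0, -0.003, -1.0]]
force: [0.4, 0.0, -1.5]
width: 0.433
finger_force: 30.0
```

Call:
{"op": "carry_out", "data": {"dp": [[-0.5, 0.4, 0], [-0.3, 0.3, 0], [-0.15, 0.15, 0], [0, 0, 0], [0, 0, 0], [0, 0, 0]], "twist": [0, 0, 0, 0, 0, 0], "gripper": [30, 30, 30, 30, 30, 30]}}

```text
clock: 15.22
tcp_pos: [0.6392, -0.0818, 0.1687]
orientation: [[-0.088, 0.996, -0.001], [0.996, 0.088, 0.0], [0.001, -0.001, -1.0]]
force: [0.6, 1.1, -1.8]
width: 0.427
finger_force: 30.0
```

```bash
python3 go.py b_blue:.0485
```

```text
15.22 [ 0.6392 -0.0818  0.1687] yaw y 5.06 tilt 0.09
b_blue:.0485 dp units [-0.04  0.04  4.01]
```

Call:
{"op": "carry_out", "data": {"dp": [[-0.04, 0.03, 0.4], [0, 0, 0.7], [0, 0, 0.7], [0, 0, 0.7], [0, 0, 0.6], [0, 0, 0.5], [0, 0, 0.3], [0, 0, 0.1]], "twist": [0, 0, 0, 0, 0, 0, 0, 0], "gripper": [30, 30, 30, 30, 30, 30, 30, 30]}}

```text
clock: 15.88
tcp_pos: [0.6399, -0.0837, 0.0472]
orientation: [[-0.087, 0.996, -0.003], [0.996, 0.087, 0.0], [0.0, -0.003, -1.0]]
force: [0.4, -0.3, -1.0]
width: 0.434
finger_force: 30.0
```

Call:
{"op": "carry_out", "data": {"dp": [[0, 0, 0], [0, 0, 0], [0, 0, 0.03], [0, 0, 0]], "twist": [0, 0, 0, 0], "gripper": [30, 30, 30, 30]}}

```text
clock: 16.22
tcp_pos: [0.6418, -0.0841, 0.0493]
orientation: [[-0.087, 0.996, 0.002], [0.996, 0.087, -0.0], [-0.0, 0.002, -1.0]]
force: [0.3, 0.4, -1.7]
width: 0.431
finger_force: 30.0
```

Call:
{"op": "carry_out", "data": {"dp": [[0, 0, 0.04], [0, 0, 0.03], [0, 0, 0.02], [0, 0, 0]], "twist": [0, 0, 0, 0], "gripper": [30, 30, 30, 30]}}

```text
clock: 16.55
tcp_pos: [0.6415, -0.0841, 0.0463]
orientation: [[-0.087, 0.996, 0.001], [0.996, 0.087, -0.0], [-0.001, 0.001, -1.0]]
force: [-1.0, -0.6, 3.6]
width: 0.43
finger_force: 30.0
```

Contact is at the expected height, so I'll release.

Call:
{"op": "carry_out", "data": {"dp": [[0, 0, 0], [0, 0, 0], [0, 0, 0], [0, 0, 0], [0, 0, 0], [0, 0, 0], [0, 0, 0], [0, 0, 0]], "twist": [0, 0, 0, 0, 0, 0, 0, 0], "gripper": [46, 50, 55, 65, 75, 85, 95, 100]}}

```text
clock: 17.22
tcp_pos: [0.6412, -0.084, 0.0455]
orientation: [[-0.087, 0.996, 0.0], [0.996, 0.087, -0.0], [-0.0, 0.0, -1.0]]
force: [-0.2, 0.3, -0.5]
width: 0.842
finger_force: 0.0
```

Call:
{"op": "carry_out", "data": {"dp": [[0, 0, 0], [0, 0, -0.4], [0, 0, -0.7], [0, 0, -0.8], [0, 0, -0.8], [0, 0, -0.8], [0, 0, -0.5], [0, 0, 0]], "twist": [0, 0, 0, 0, 0, 0, 0, 0], "gripper": [100, 100, 100, 100, 100, 100, 100, 100]}}

```text
clock: 17.88
tcp_pos: [0.6437, -0.0836, 0.1708]
orientation: [[-0.087, 0.996, 0.008], [0.996, 0.087, -0.001], [-0.001, 0.008, -1.0]]
force: [-0.1, -0.0, 0.0]
width: 1.004
finger_force: 0.0
```

```bash
python3 go.py yellow:.165; python3 w.py w4.png
```

```text
17.88 [ 0.6437 -0.0836  0.1708] yaw y 4.97 tilt 0.48
yellow:.165 dp units [ 3.24 -5.3   0.14]
0.092 [36, 33, 66, 65, 2897] 476.2 -0.4 r 19.6 z 0.098
0.092 [48, 149, 60, 55, 2243] 474.1 -73.0 r 19.6 z 0.0979
0.092 [308, 204, 16, 17, 224] 640.9 -84.9 r 6.1 z 0.0957
0.105 [44, 54, 23, 21, 391] 475.9 -0.2 r 6.7 z 0.1078
0.105 [55, 172, 23, 18, 309] 473.7 -72.8 r 7.0 z 0.1077
```

Call:
{"op": "carry_out", "data": {"dp": [[0.2, -0.3, 0], [0.4, -0.7, 0], [0.5, -0.8, 0], [0.5, -0.8, 0], [0.5, -0.8, 0], [0.5, -0.8, 0], [0.4, -0.7, 0], [0.2, -0.3, 0]], "twist": [0, 0, 0, 0, 0, 0, 0, 0], "gripper": [100, 100, 100, 100, 100, 100, 100, 100]}}

```text
clock: 18.6
tcp_pos: [0.4726, -0.0006, 0.1641]
orientation: [[-0.089, 0.996, -0.005], [0.996, 0.089, -0.001], [-0.001, -0.005, -1.0]]
force: [0.4, 0.4, -0.2]
width: 0.999
finger_force: 0.0
```

Call:
{"op": "carry_out", "data": {"dp": [[0, 0, 0.1], [0, 0, 0], [0, 0, 0], [0, 0, 0]], "twist": [0, 0, 0, 0], "gripper": [100, 100, 100, 100]}}

```text
clock: 18.93
tcp_pos: [0.4786, -0.0026, 0.1624]
orientation: [[-0.085, 0.996, 0.0], [0.996, 0.085, 0.001], [0.001, 0.0, -1.0]]
force: [0.0, 0.0, 0.1]
width: 1.0
finger_force: 0.0
```

```bash
python3 go.py yellow:.057
```

```text
18.93 [ 0.4786 -0.0026  0.1624] yaw y 4.88 tilt 0.05
yellow:.057 dp units [ 0.07 -0.05  3.51]
```

Call:
{"op": "carry_out", "data": {"dp": [[0.07, -0.06, 0.5], [0, 0, 0.8], [0, 0, 0.8], [0, 0, 0.8], [0, 0, 0.6], [0, 0, 0], [0, 0, 0], [0, 0, 0]], "twist": [0, 0, 0, 0, 0, 0, 0, 0], "gripper": [100, 100, 100, 100, 100, 100, 70, 60]}}

```text
clock: 19.6
tcp_pos: [0.4767, 0.0001, 0.0583]
orientation: [[-0.086, 0.996, 0.002], [0.996, 0.086, 0.0], [0.0, 0.002, -1.0]]
force: [0.3, -0.5, -0.3]
width: 0.918
finger_force: 0.0
```

Call:
{"op": "carry_out", "data": {"dp": [[0, 0, 0], [0, 0, 0], [0, 0, 0], [0, 0, 0], [0, 0, 0], [0, 0, 0], [0, 0, 0], [0, 0, 0]], "twist": [0, 0, 0, 0, 0, 0, 0, 0], "gripper": [55, 50, 45, 40, 35, 30, 30, 30]}}

```text
clock: 20.27
tcp_pos: [0.4756, 0.0, 0.0577]
orientation: [[-0.087, 0.996, 0.0], [0.996, 0.087, -0.0], [-0.0, 0.0, -1.0]]
force: [0.7, 0.3, 1.4]
width: 0.43
finger_force: 30.0
```

Call:
{"op": "carry_out", "data": {"dp": [[0, 0, 0], [0, 0, -0.3], [0, 0, -0.6], [0, 0, -0.7], [0, 0, -0.7], [0, 0, -0.7], [0, 0, -0.5], [0, 0, -0.2]], "twist": [0, 0, 0, 0, 0, 0, 0, 0], "gripper": [30, 30, 30, 30, 30, 30, 30, 30]}}

```text
clock: 20.93
tcp_pos: [0.4763, 0.0003, 0.1709]
orientation: [[-0.087, 0.996, 0.004], [0.996, 0.087, -0.0], [-0.001, 0.003, -1.0]]
force: [0.3, -1.2, -1.9]
width: 0.427
finger_force: 30.0
```

Call:
{"op": "carry_out", "data": {"dp": [[-0.1, 0.3, 0], [-0.1, 0.6, 0], [-0.1, 0.8, 0], [-0.1, 0.8, 0], [-0.1, 0.8, 0], [-0.1, 0.8, 0], [-0.1, 0.7, 0], [0, 0.4, 0]], "twist": [0, 0, 0, 0, 0, 0, 0, 0], "gripper": [30, 30, 30, 30, 30, 30, 30, 30]}}

```text
clock: 21.6
tcp_pos: [0.6347, -0.0085, 0.1662]
orientation: [[-0.085, 0.996, -0.002], [0.996, 0.085, 0.0], [0.0, -0.002, -1.0]]
force: [0.7, 0.1, -1.1]
width: 0.427
finger_force: 30.0
```

Call:
{"op": "carry_out", "data": {"dp": [[0, 0, 0], [0, 0, 0], [0, 0, 0], [0, 0, 0]], "twist": [0, 0, 0, 0], "gripper": [30, 30, 30, 30]}}

```text
clock: 21.93
tcp_pos: [0.6316, -0.0074, 0.1679]
orientation: [[-0.087, 0.996, -0.002], [0.996, 0.087, -0.0], [-0.0, -0.002, -1.0]]
force: [-0.4, -0.3, -1.2]
width: 0.429
finger_force: 30.0
```

```bash
python3 go.py b_yellow:.0485
```

```text
21.93 [ 0.6316 -0.0074  0.1679] yaw y 4.99 tilt 0.1
b_yellow:.0485 dp units [-0.03  0.07  3.98]
```

Call:
{"op": "carry_out", "data": {"dp": [[-0.03, 0.03, 0.4], [0, 0, 0.7], [0, 0, 0.7], [0, 0, 0.7], [0, 0, 0.6], [0, 0, 0.5], [0, 0, 0.25], [0, 0, 0.1]], "twist": [0, 0, 0, 0, 0, 0, 0, 0], "gripper": [30, 30, 30, 30, 30, 30, 30, 30]}}

```text
clock: 22.6
tcp_pos: [0.6322, -0.0086, 0.0482]
orientation: [[-0.087, 0.996, -0.003], [0.996, 0.087, -0.0], [-0.0, -0.003, -1.0]]
force: [-0.5, -0.5, -1.1]
width: 0.431
finger_force: 30.0
```

Call:
{"op": "carry_out", "data": {"dp": [[0, 0, 0], [0, 0, 0], [0, 0, 0.03], [0, 0, 0]], "twist": [0, 0, 0, 0], "gripper": [30, 30, 30, 30]}}

```text
clock: 22.93
tcp_pos: [0.6343, -0.0082, 0.0501]
orientation: [[-0.087, 0.996, 0.002], [0.996, 0.087, -0.0], [-0.0, 0.002, -1.0]]
force: [0.3, -0.6, -2.6]
width: 0.431
finger_force: 30.0
```

Call:
{"op": "carry_out", "data": {"dp": [[0, 0, 0.05], [0, 0, 0.05], [0, 0, 0.03], [0, 0, 0]], "twist": [0, 0, 0, 0], "gripper": [30, 30, 30, 30]}}

```text
clock: 23.27
tcp_pos: [0.6339, -0.0082, 0.0457]
orientation: [[-0.087, 0.996, 0.0], [0.996, 0.087, -0.0], [-0.0, 0.0, -1.0]]
force: [-0.7, -0.1, 2.5]
width: 0.429
finger_force: 30.0
```

Call:
{"op": "carry_out", "data": {"dp": [[0, 0, 0], [0, 0, 0], [0, 0, 0], [0, 0, 0], [0, 0, 0], [0, 0, 0], [0, 0, 0], [0, 0, 0]], "twist": [0, 0, 0, 0, 0, 0, 0, 0], "gripper": [46, 50, 55, 65, 75, 85, 95, 100]}}

```text
clock: 23.93
tcp_pos: [0.6337, -0.0082, 0.0452]
orientation: [[-0.087, 0.996, 0.0], [0.996, 0.087, -0.0], [-0.0, 0.0, -1.0]]
force: [-1.0, -0.2, -0.2]
width: 0.842
finger_force: 0.0
```

Call:
{"op": "carry_out", "data": {"dp": [[0, 0, 0], [0, 0, -0.4], [0, 0, -0.7], [0, 0, -0.8], [0, 0, -0.8], [0, 0, -0.8], [0, 0, -0.5], [0, 0, 0]], "twist": [0, 0, 0, 0, 0, 0, 0, 0], "gripper": [100, 100, 100, 100, 100, 100, 100, 100]}}

```text
clock: 24.6
tcp_pos: [0.6361, -0.0075, 0.1704]
orientation: [[-0.087, 0.996, 0.008], [0.996, 0.087, 0.0], [-0.001, 0.008, -1.0]]
force: [0.9, -0.2, -0.2]
width: 0.995
finger_force: 0.0
```

```bash
python3 go.py red:.165; python3 w.py w5.png
```

```text
24.6 [ 0.6361 -0.0075  0.1704] yaw y 4.97 tilt 0.47
red:.165 dp units [-1.72 -5.55  0.13]
0.092 [308, 203, 16, 18, 227] 633.4 -8.6 r 6.3 z 0.0958
```

Yellow is standing in its bay. Red is last.

Call:
{"op": "carry_out", "data": {"dp": [[-0.1, -0.3, 0], [-0.2, -0.7, 0], [-0.3, -0.9, 0], [-0.3, -0.9, 0], [-0.3, -0.9, 0], [-0.2, -0.9, 0], [-0.2, -0.6, 0], [-0.1, -0.3, 0]], "twist": [0, 0, 0, 0, 0, 0, 0, 0], "gripper": [100, 100, 100, 100, 100, 100, 100, 100]}}

```text
clock: 25.32
tcp_pos: [0.4694, -0.0748, 0.1637]
orientation: [[-0.085, 0.996, -0.005], [0.996, 0.085, -0.001], [-0.001, -0.005, -1.0]]
force: [0.1, 0.2, 0.3]
width: 0.999
finger_force: 0.0
```

Call:
{"op": "carry_out", "data": {"dp": [[0, 0, 0.1], [0, 0, 0], [0, 0, 0], [0, 0, 0]], "twist": [0, 0, 0, 0], "gripper": [100, 100, 100, 100]}}

```text
clock: 25.65
tcp_pos: [0.4748, -0.0726, 0.1621]
orientation: [[-0.088, 0.996, 0.001], [0.996, 0.088, 0.001], [0.001, 0.001, -1.0]]
force: [0.4, 0.2, -0.1]
width: 1.003
finger_force: 0.0
```

```bash
python3 go.py red:.057; python3 w.py w6.png
```

```text
25.65 [ 0.4748 -0.0726  0.1621] yaw y 5.03 tilt 0.07
red:.057 dp units [-0.03 -0.01  3.5 ]
0.092 [557, 134, 23, 19, 331] 633.1 -8.4 r 6.9 z 0.0956
0.092 [291, 188, 56, 54, 2053] 473.5 -73.1 r 19.6 z 0.098
0.092 [537, 241, 21, 9, 125] 640.1 -84.1 r 6.3 z 0.0953
0.105 [310, 212, 18, 18, 262] 473.3 -72.8 r 6.2 z 0.1078
```

Call:
{"op": "carry_out", "data": {"dp": [[0, -0.03, 0.5], [0, 0, 0.8], [0, 0, 0.8], [0, 0, 0.8], [0, 0, 0.6], [0, 0, 0], [0, 0, 0], [0, 0, 0]], "twist": [0, 0, 0, 0, 0, 0, 0, 0], "gripper": [100, 100, 100, 100, 100, 100, 70, 60]}}

```text
clock: 26.37
tcp_pos: [0.474, -0.0729, 0.0581]
orientation: [[-0.087, 0.996, 0.002], [0.996, 0.087, 0.0], [0.0, 0.002, -1.0]]
force: [0.1, 0.4, -0.0]
width: 0.919
finger_force: 0.0
```

Call:
{"op": "carry_out", "data": {"dp": [[0, 0, 0], [0, 0, 0], [0, 0, 0], [0, 0, 0], [0, 0, 0], [0, 0, 0], [0, 0, 0], [0, 0, 0]], "twist": [0, 0, 0, 0, 0, 0, 0, 0], "gripper": [55, 50, 45, 40, 35, 30, 30, 30]}}

```text
clock: 27.03
tcp_pos: [0.4731, -0.0735, 0.0574]
orientation: [[-0.087, 0.996, 0.001], [0.996, 0.087, -0.0], [-0.0, 0.001, -1.0]]
force: [-0.2, 0.1, 0.7]
width: 0.426
finger_force: 30.0
```

Call:
{"op": "carry_out", "data": {"dp": [[0, 0, 0], [0, 0, -0.3], [0, 0, -0.6], [0, 0, -0.7], [0, 0, -0.7], [0, 0, -0.7], [0, 0, -0.5], [0, 0, -0.2]], "twist": [0, 0, 0, 0, 0, 0, 0, 0], "gripper": [30, 30, 30, 30, 30, 30, 30, 30]}}

```text
clock: 27.7
tcp_pos: [0.4737, -0.0732, 0.1706]
orientation: [[-0.087, 0.996, 0.003], [0.996, 0.087, -0.001], [-0.001, 0.003, -1.0]]
force: [0.4, 0.3, -0.5]
width: 0.427
finger_force: 30.0
```

Call:
{"op": "carry_out", "data": {"dp": [[0.3, 0.3, 0], [0.5, 0.6, 0], [0.6, 0.8, 0], [0.7, 0.8, 0], [0.7, 0.8, 0], [0.6, 0.8, 0], [0.5, 0.8, 0], [0.3, 0.5, 0]], "twist": [0, 0, 0, 0, 0, 0, 0, 0], "gripper": [30, 30, 30, 30, 30, 30, 30, 30]}}

```text
clock: 28.37
tcp_pos: [0.6244, 0.069, 0.1674]
orientation: [[-0.089, 0.996, -0.001], [0.996, 0.089, 0.002], [0.002, -0.0, -1.0]]
force: [0.3, 1.1, -1.6]
width: 0.43
finger_force: 30.0
```

Call:
{"op": "carry_out", "data": {"dp": [[0, 0.1, 0], [0, 0, 0], [0, 0, 0], [0, 0, 0], [0, 0, 0]], "twist": [0, 0, 0, 0, 0], "gripper": [30, 30, 30, 30, 30]}}

```text
clock: 28.78
tcp_pos: [0.6254, 0.0651, 0.1682]
orientation: [[-0.085, 0.996, -0.001], [0.996, 0.085, -0.001], [-0.001, -0.001, -1.0]]
force: [-0.5, -0.3, -2.0]
width: 0.433
finger_force: 30.0
```

```bash
python3 go.py b_red:.0485
```

```text
28.78 [0.6254 0.0651 0.1682] yaw y 4.9 tilt 0.08
b_red:.0485 dp units [0.04 0.05 3.99]
```

Call:
{"op": "carry_out", "data": {"dp": [[0.03, 0.03, 0.4], [0, 0, 0.7], [0, 0, 0.7], [0, 0, 0.7], [0, 0, 0.6], [0, 0, 0.5], [0, 0, 0.25], [0, 0, 0.1]], "twist": [0, 0, 0, 0, 0, 0, 0, 0], "gripper": [30, 30, 30, 30, 30, 30, 30, 30]}}

```text
clock: 29.45
tcp_pos: [0.6261, 0.067, 0.0481]
orientation: [[-0.087, 0.996, -0.002], [0.996, 0.087, -0.0], [-0.0, -0.002, -1.0]]
force: [0.6, 0.1, -1.6]
width: 0.426
finger_force: 30.0
```

Call:
{"op": "carry_out", "data": {"dp": [[0, 0, 0], [0, 0, 0], [0, 0, 0.03], [0, 0, 0.03], [0, 0, 0], [0, 0, 0]], "twist": [0, 0, 0, 0, 0, 0], "gripper": [30, 30, 30, 30, 30, 30]}}

```text
clock: 29.95
tcp_pos: [0.6273, 0.0674, 0.0484]
orientation: [[-0.087, 0.996, 0.001], [0.996, 0.087, -0.0], [-0.0, 0.001, -1.0]]
force: [0.3, -0.5, -0.9]
width: 0.429
finger_force: 30.0
```

Call:
{"op": "carry_out", "data": {"dp": [[0, 0, 0.04], [0, 0, 0.04], [0, 0, 0.02], [0, 0, 0]], "twist": [0, 0, 0, 0], "gripper": [30, 30, 30, 30]}}

```text
clock: 30.28
tcp_pos: [0.6272, 0.0674, 0.0455]
orientation: [[-0.087, 0.996, 0.0], [0.996, 0.087, -0.0], [-0.0, 0.0, -1.0]]
force: [-1.0, -0.9, 4.5]
width: 0.427
finger_force: 30.0
```

Call:
{"op": "carry_out", "data": {"dp": [[0, 0, 0], [0, 0, 0], [0, 0, 0], [0, 0, 0], [0, 0, 0], [0, 0, 0], [0, 0, 0], [0, 0, 0]], "twist": [0, 0, 0, 0, 0, 0, 0, 0], "gripper": [46, 50, 55, 65, 75, 85, 95, 100]}}

```text
clock: 30.95
tcp_pos: [0.6271, 0.0674, 0.0449]
orientation: [[-0.087, 0.996, 0.0], [0.996, 0.087, -0.0], [-0.0, 0.0, -1.0]]
force: [-0.0, -0.9, 0.0]
width: 0.845
finger_force: 0.0
```

Call:
{"op": "carry_out", "data": {"dp": [[0, 0, 0], [0, 0, -0.4], [0, 0, -0.7], [0, 0, -0.8], [0, 0, -0.8], [0, 0, -0.8], [0, 0, -0.8], [0, 0, -0.5]], "twist": [0, 0, 0, 0, 0, 0, 0, 0], "gripper": [100, 100, 100, 100, 100, 100, 100, 100]}}

```text
clock: 31.62
tcp_pos: [0.6281, 0.068, 0.1928]
orientation: [[-0.087, 0.996, 0.004], [0.996, 0.087, 0.001], [0.0, 0.004, -1.0]]
force: [0.2, -0.8, 0.0]
width: 0.999
finger_force: 0.0
```

Call:
{"op": "carry_out", "data": {"dp": [[0.5, -0.3, -0.3], [0.8, -0.3, 0], [0.8, -0.3, 0], [0.8, -0.3, 0], [0.8, -0.3, 0], [0.6, 0, 0], [0.3, 0, 0], [0, 0, 0]], "twist": [0, 0, 0, 0, 0, 0, 0, 0], "gripper": [100, 100, 100, 100, 100, 100, 100, 100]}}

```text
clock: 32.28
tcp_pos: [0.5688, 0.2043, 0.1985]
orientation: [[-0.092, 0.996, 0.0], [0.996, 0.092, 0.001], [0.001, 0.0, -1.0]]
force: [0.5, 0.6, -0.3]
width: 1.001
finger_force: 0.0
```

```bash
python3 -c "
from h import *
c=camera('side');save(c,'side9.png');P=cloud(c)
for n,x,y in(('red',.6268,.0664),('yellow',.6336,-.0083),('blue',.6404,-.0829),('green',.6472,-.1576)):
    k=(np.hypot(P[...,0]-x,P[...,1]-y)<.03)&(P[...,2]>.093);Q=P[k];print(n,k.sum(),Q.mean(0).round(4),Q[:,2].max().round(4))
"
```

```text
red 36 [0.6276 0.0666 0.0965] 0.0989
yellow 38 [ 0.6343 -0.0092  0.0965] 0.0986
blue 47 [ 0.6414 -0.0859  0.0966] 0.0982
green 57 [ 0.6479 -0.1581  0.0964] 0.0986
```

View pics/side9.png

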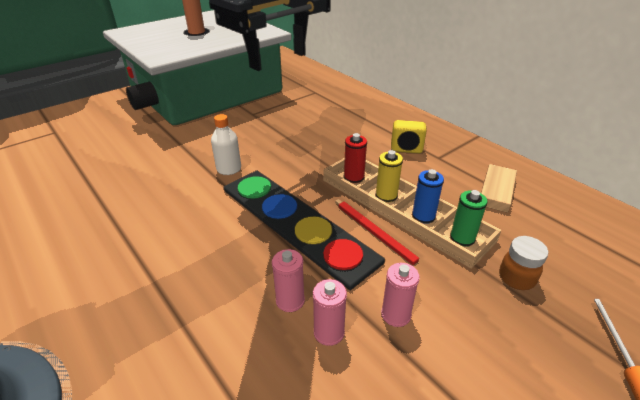

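The side view shows all four drums upright in the rack: red (355,157), yellow (390,175), blue (428,195) and green (469,217). That is the reverse of their order on the board. The pads are bare and the gripper is clear of everything.

```bash
python3 -c "
from workcell import *
print(close_job())"
```

```text
the job is handed in; nothing more can be done
None
```

The job is handed in at about 32 s of the 112 s limit: all four drums stand upright in the rack, one per bay, in reverse order (left to right: red, yellow, blue, green).

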